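# Hover a lock cover plate over its open case

### The arm

A 6-joint arm with a two-finger parallel gripper is mounted at the origin on the work surface. World frame = base frame: x ahead of the robot, y to its left, z up, the work surface at z = 0. Lengths are in m, angles in rad, forces in N, time in s.
With the tool pointing down it reaches from about 0.35 to 0.775 m from the base axis. Payload 7.3 kg.
Tool frame: the origin (TCP) lies where the fingers leave the gripper's body, on its centre line; the fingertips stand 66 mm ahead of it and the grasp point (between the pads) lies 47 mm ahead of it (robot.tips_ahead is the distance from the TCP to the fingertips, in m); z points along the fingers, y is the line along which they close (so a half turn about z gives the same grasp; the last joint's range is limited). The gripper opens to 92 mm and grips with 3 to 60 N. Pads are 19 mm wide; open, the fingers measure 130 mm over their backs; the gripper's body (75 mm by 190 mm) begins 47 mm behind the grasp point.
Start: joints at [-1.318, 0.342, 1.524, -0, 1.275, -0.146], TCP at [0.204, -0.484, 0.292] pointing down, gripper open.
Joint ranges: [-2.53, 2.53], [-0.77, 2.02], [0.04, 2.7], [-1, 4.14], [0.28, 2.66], [-3.11, 3.11]. Speed limits (rad/s): [2.57, 2.57, 3.14, 3.14, 3.14, 3.14].

### API

Orientations are given as [roll, pitch, yaw] about the fixed x, y, z axes, in that order (R = Rz(yaw) Ry(pitch) Rx(roll)).
In Python, from cell import robot gives the robot as it stands.
- The arm moves only by the shell command python3 -m inch 'ROWS' [FORCE]. ROWS is a JSON object of lists of equal length, an entry for each row: "travel": the shift along the tool's x, y, z in mm, a list of three; "turn": the turn about the tool's z in units of 5 degrees (1.0 is 5 degrees); "claw": the closure, from -1 (fully open) to 1 (shut). A call has 1 to 12 rows; each row is the pose to reach, as a shift and turn from the pose commanded when the call began, along the tool's axes at that moment; what a row does not reach only later rows make up. A row lasts 1/10 s, in which the tool goes at most 50 mm and 8.59 degrees, less where a joint would pass 70% of its speed; a pose out of reach is approached as far as the arm can. A call with a gripper value outside its range is refused whole. The fingers move at their own pace and stop on an object; FORCE is the grip in N (left out, the last holds). Time passes only in rows, so rows that repeat a pose let the fingers close. It gives the time, the measured TCP pose, the force, the opening and the grip force at its end, in the units of the state.
- robot.observe(): the state, without advancing time (a new reading comes with each control period).
- robot.read_camera(name): name is "scene" or "side" or "wrist"; returns a dict with "pixels" (420x560x3 uint8, red, green, blue), "fx", "fy", "cx", "cy" (pixels), "k1" (the pictures are not rectified: a ray, as slopes to the right and down, at radius r is drawn at 1 + k1 r^2 times it, then the intrinsics apply), "cam_to_world" (4x4, takes a point from camera to world coordinates). Camera axes: x right, y down, z forward; pixel columns grow to the right and rows downward; lengths in m; the calibration is good to about 2 mm. A picture is of the moment at which its call begins. There is no depth.
- robot.hand_in(): hands the job in; it is judged then, once.
The state is a dict: "time": time; "qpos": joint angles; "qvel": joint speeds; "joint_efforts": joint torques, N m; "tool_pos": TCP position; "tool_rot": TCP orientation; "contact_force": force on the tool from outside, world axes, zero at the start; "torque": the same for the moment, N m; "opening": finger opening in m; "grip_force": force on a finger pad.
Only numpy, scipy, OpenCV 4.12 (cv2) and the standard library are available. Lean on these libraries where they do the work, as an engineer would, in place of code of your own. Each camera call takes 0.05 s, during which the arm holds its last target. There are 200 camera calls.

### The job

Swing the blue-handled clamp fully aside to free the brass lock cover plate lying in the deburring jig, then lift the plate by its upright thumb-turn bar. Carry it over the open red lock case, turned so that its three screw holes match the three threaded posts, and finish while still holding it there: level, about 1 cm above the posts, every threaded hole in view through its plate hole, ready for a colleague to drive the screws. Do not let the plate touch the case at any time, and leave the other things on the bench where they are.

Things in the scene. Friction and masses are not known exactly. Their poses are not given: they have to be found in the camera images.
- jig: Fixed aluminium deburring jig, a slab 90 (x) x 166 (y) x 18 mm high on the bench; its y range is -61 to +105 mm. Origin on the bench under the centre of the plate's seat. The plate lies flat on its top between 3 mm high stops (2 mm play all round), plate axes along the jig axes. The clamp stands at its +y end.
- clamp (a joint): Turn of the swing clamp on the jig, about a vertical axis, rad; 0 = its steel arm lies along the jig's y axis and reaches 21 mm over the plate's two-hole end (1.5 mm above it), positive = anticlockwise seen from above, stop at 1.6. It starts at 0 to 0.25. The arm is clear of the plate from 1.25 on. Stiff: about 3 N at the blue pin, and it stays where it is left.
- clamp_pin (a point): Middle of the upright blue round pin (14 mm diameter, 42 mm tall, bottom 21 mm below this point) on the clamp's tail, 43 mm from the turning axis; underneath it is the flat steel arm (16 mm wide, 8 mm thick). At joint 0 it is 43 mm from the axis towards the jig's +y; opening carries it towards the jig's -x. Push it or pinch it from above.
- clamp_pivot (a point): Turning axis of the clamp (vertical), fixed on the jig, 74 mm from the jig origin along jig +y, at the arm's mid-height.
- plate: Brass lock cover plate, loose, 64 (x) x 100 (y) x 4 mm, about 0.26 kg, with a steel thumb-turn bar upright at the centre of its top. Origin: centre of its underside. z up; the two-hole end is at +y, the one-hole end at -y.
- plate_grip (a point): Point in the middle of the plate's thumb-turn bar, 26 mm above the plate's underside. The bar is 14 (plate x) x 36 (plate y) x 34 mm tall, from the plate's top (4 mm above the underside) to 38 mm; pinch its 14 mm width from above, fingers on the plate's -x and +x sides. Axes as the plate's.
- case: Fixed open red lock case, 64 (x) x 100 (y) mm, rim 34 mm above the bench, on a rubber pad 90 x 126 x 10 mm; a brass bolt sticks out 17 mm at its +x side. Origin on the bench under its centre. Three aluminium screw posts (13 mm diameter) inside rise to 37 mm, with a dark threaded hole in each top: two at the +y end, one at the -y end.
- plate_hole0 (a point): Centre of a 10 mm through hole of the plate, at the underside, at the +x side of the +y (two-hole) end, 21 mm and 39 mm from the centre. It belongs over point case_post0.
- case_post0 (a point): Centre of the top of a screw post of the case (6.4 mm threaded hole), 37 mm above the bench, at the +x side of the +y (two-hole) end, 21 mm and 39 mm from the centre of the case.
- plate_hole1 (a point): Centre of a 10 mm through hole of the plate, at the underside, at the -x side of the +y (two-hole) end, -21 mm and 39 mm from the centre. It belongs over point case_post1.
- case_post1 (a point): Centre of the top of a screw post of the case (6.4 mm threaded hole), 37 mm above the bench, at the -x side of the +y (two-hole) end, -21 mm and 39 mm from the centre of the case.
- plate_hole2 (a point): Centre of a 10 mm through hole of the plate, at the underside, at the one-hole end, on the centre line, -39 mm along y. It belongs over point case_post2.
- case_post2 (a point): Centre of the top of a screw post of the case (6.4 mm threaded hole), 37 mm above the bench, at the one-hole end, on the centre line, -39 mm along y of the case.
- padlock: Bystander: brass padlock standing upright, 22 x 50 x 68 mm. Origin at the underside.
- screwdriver: Bystander: red-handled screwdriver lying on the bench. Origin at its underside.
- cylinder: Bystander: brass lock cylinder lying, 17 x 60 x 30 mm. Origin at the underside.
- fob: Bystander: black car key, 36 x 58 x 13 mm with a blade. Origin at the underside.
- oil: Bystander: white oil bottle, 44 mm diameter, 110 mm tall. Origin at the underside.
Not all that is in view belongs to the job. Of the things that look like the jig, the middle-sized one is meant.

How it is judged:
By the outcome, as a careful person would: the job done as asked, in the order asked, and still so for the second after the job is handed in, while the arm keeps its last pose, push and grip.
It also fails if it takes over 54 s, if anything falls off the work surface, if the arm or the gripper's body presses on something with over 40 N, if the wrist force passes 120 N, or if a joint passes its speed limit or range.

## Working session

There is one attempt and no reset: what is moved stays moved. The work goes in short steps, Python scripts to look and compute and a shell command to move; the robot and the scene stay as the last step left them, time stands still between calls to the robot, and variables do not carry over. Pictures are saved under pics/ and viewed, at most 10 in all, crops included, and the job is handed in when it is done.

```bash
ls; mkdir -p pics
cat > h.py <<'E'
import numpy as np, cv2, pickle
from cell import robot
def snap(n,tag):
    c=robot.read_camera(n); cv2.imwrite(f'pics/{tag}.png',np.asarray(c['pixels'])[:,:,::-1]); pickle.dump(c,open(f'pics/{tag}.pkl','wb')); return c
def load(tag): return pickle.load(open(f'pics/{tag}.pkl','rb'))
def KD(c): return np.array([[c['fx'],0,c['cx']],[0,c['fy'],c['cy']],[0,0,1.]]),np.array([c['k1'],0,0,0.])
def ray(c,uv):
    K,D=KD(c); p=cv2.undistortPoints(np.array([[uv]],float),K,D)[0,0]
    T=np.array(c['cam_to_world']); return T[:3,3],T[:3,:3]@np.array([p[0],p[1],1])
def atz(c,uv,z):
    o,d=ray(c,uv); return o+d*(z-o[2])/d[2]
def proj(c,P):
    K,D=KD(c); T=np.linalg.inv(np.array(c['cam_to_world'])); P=np.atleast_2d(P).astype(float)
    return cv2.projectPoints(P,cv2.Rodrigues(T[:3,:3])[0],T[:3,3],K,D)[0][:,0]
def rz(a): return np.array([[np.cos(a),-np.sin(a),0],[np.sin(a),np.cos(a),0],[0,0,1]])
E
python3 - <<'E'
from h import *
a=snap('scene','scene0');b=snap('side','side0')
for c in(a,b): print(c['fx'],c['k1'],np.round(c['cam_to_world'],3).tolist())
s=robot.observe();print(s['tool_pos'],s['tool_rot'])
E
```

```text
pics
503.26807346217254 -0.029275055727937736 [[-0.458, 0.65, -0.606, 1.207], [0.889, 0.346, -0.301, 0.414], [0.014, -0.677, -0.736, 0.902], [0.0, 0.0, 0.0, 1.0]]
384.05053246011676 -0.016260958243918357 [[-0.944, -0.182, 0.274, 0.226], [-0.329, 0.473, -0.817, 0.939], [0.019, -0.862, -0.507, 0.62], [0.0, 0.0, 0.0, 1.0]]
[ 0.20382779 -0.48353244  0.29161951] [-3.14024801e+00 -2.11625042e-04  3.98797930e-01]
```

View pics/scene0.png

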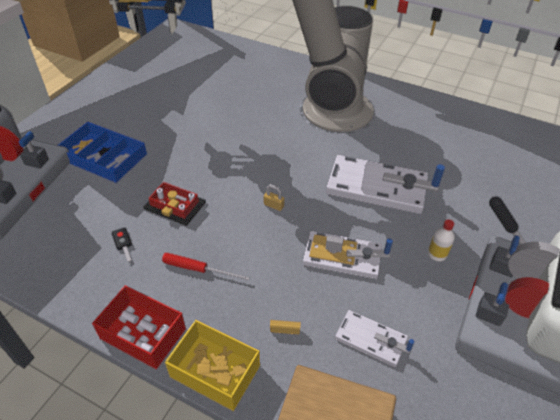

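View pics/side0.png

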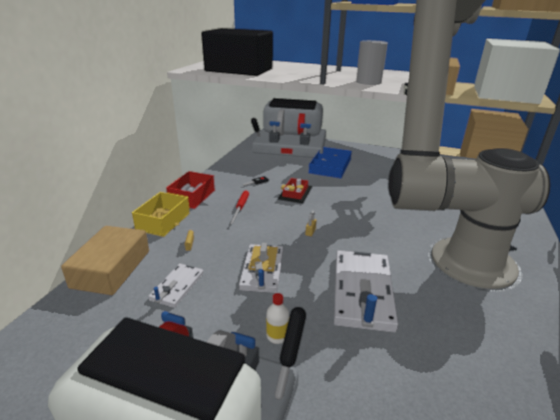

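The scene picture shows three things like the jig: a large one at (378,182), a middle-sized one at (345,253) with the brass plate, and a small one at (375,335). I choose the middle one. Two things could be taken for the case: the red part on a dark pad at (175,203) and the red bin at (140,325). I choose the one on the pad. Next is a close crop of both choices.

Run:
```python
from h import *
a=cv2.imread('pics/scene0.png')
j=cv2.resize(a[220:285,295:400],None,fx=5.5,fy=5.5,interpolation=3)[:, :]
k=cv2.resize(a[178:228,138:213],None,fx=5.5,fy=5.5,interpolation=3)
print(j.shape,k.shape)
o=np.zeros((600,800,3),np.uint8)
o[:j.shape[0],:j.shape[1]]=j; 
k=cv2.resize(a[178:228,138:213],None,fx=4.8,fy=4.8,interpolation=3); o[360:600,:360]=k
cv2.imwrite('pics/crop0.png',o)
c=load('scene0')
for n,uv,z in [('plate c',(335,250),.03),('pin top',(389,240),.07),('case',(176,200),.035),('padlock',(273,198),.03),('oil',(442,245),.05)]: print(n,atz(c,uv,z).round(3))
```

```text
(358, 578, 3) (275, 412, 3)
plate c [0.529 0.213 0.03 ]
pin top [0.48  0.315 0.07 ]
case [ 0.571 -0.183  0.035]
padlock [0.451 0.017 0.03 ]
oil [0.422 0.421 0.05 ]
```

View pics/crop0.png

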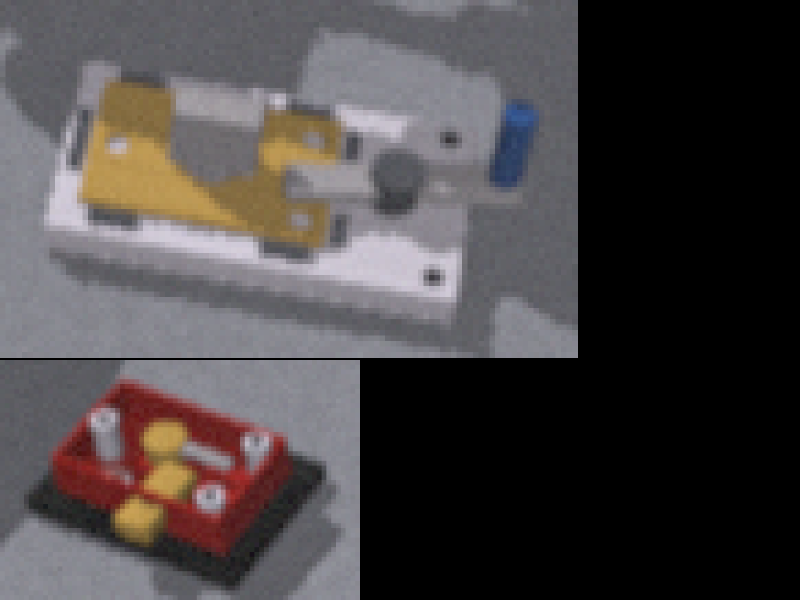

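The crop confirms it. The plate with its bar is in the middle jig, with holes at about scene (316,247), (352,245) and (350,260), and the pin top at (389,240). The case stands on its pad, with posts at (159.5,190.5), (191.3,194.7) and (181.5,206.5).

```bash
cat >> h.py <<'E'
MOD=np.array([[.021,.039],[-.021,.039],[0,-.039]])
def fit(W):
    W=np.asarray(W)[:,:2]; m=W.mean(0); A=MOD-MOD.mean(0); B=W-m
    a=np.arctan2((A[:,0]*B[:,1]-A[:,1]*B[:,0]).sum(),(A*B).sum())
    R=rz(a)[:2,:2]; t=m-R@MOD.mean(0); return t,a,(R@MOD.T).T+t-W
E
python3 - <<'E'
from h import *
c=load('scene0')
P=[atz(c,p,.022) for p in [(352.1,244.9),(349.5,259.6),(316.3,246.7)]]
for nm,P in [('plate',P),('plate swapped',[P[1],P[0],P[2]]),]:
    print(nm,np.round(P,3).tolist(),fit(P))
Q=[atz(c,p,.037) for p in [(191.3,194.7),(181.5,206.5),(159.5,190.5)]]
print(fit(Q)); print(fit([Q[1],Q[0],Q[2]]))
print('bolt',atz(c,(166.7,211),.03), 'pin',atz(c,(389.5,239.5),.068))
o=robot.observe();print(o['tool_pos'],o['tool_rot'],o['time'])
w=robot.read_camera('wrist');print(w['fx'],np.round(w['cam_to_world'],3).tolist())
E
```

```text
plate [[0.491, 0.24, 0.022], [0.533, 0.25, 0.022], [0.534, 0.171, 0.022]] (array([0.52294886, 0.20784006]), np.float64(0.2958578668783491), array([[ 4.05297827e-02,  1.13661293e-02],
       [-4.11356105e-02, -1.13236482e-02],
       [ 6.05827833e-04, -4.24811079e-05]]))
plate swapped [[0.533, 0.25, 0.022], [0.491, 0.24, 0.022], [0.534, 0.171, 0.022]] (array([0.52272543, 0.20777413]), np.float64(0.27793780594329925), array([[-0.00040705,  0.0006928 ],
       [ 0.00069497, -0.00038664],
       [-0.00028792, -0.00030617]]))
(array([ 0.56317776, -0.19685374]), np.float64(0.031900100151624956), array([[ 4.27708442e-02,  1.79552837e-03],
       [-4.26989975e-02, -1.26199069e-03],
       [-7.18466766e-05, -5.33537682e-04]]))
(array([ 0.56321429, -0.19685253]), np.float64(0.034711656951186685), array([[-7.95391633e-04,  1.34162001e-04],
       [ 7.21118486e-04,  3.94507232e-04],
       [ 7.42731474e-05, -5.28669233e-04]]))
bolt [ 0.60706562 -0.18428185  0.03      ] pin [0.47656835 0.31514225 0.068     ]
[ 0.20382779 -0.48353244  0.29161951] [-3.14024801e+00 -2.11625042e-04  3.98797930e-01] 0.1
346.3145666801441 [[0.386, -0.891, -0.24, 0.268], [-0.922, -0.373, -0.099, -0.456], [-0.001, 0.26, -0.966, 0.384], [0.0, 0.0, 0.0, 1.0]]
```

```bash
cat >> h.py <<'E'
def go(x,y,z,yawdeg):
    s=robot.observe(); r,p,ya=s['tool_rot']
    R=cv2.Rodrigues(np.array([0,0,ya]))[0]@cv2.Rodrigues(np.array([0,p,0]))[0]@cv2.Rodrigues(np.array([r,0,0]))[0]
    d=R.T@(np.array([x,y,z])-s['tool_pos'])*1000
    t=-(np.degrees(np.radians(yawdeg)-ya)+180)%360-180
    dy=(yawdeg-np.degrees(ya)+180)%360-180
    print('travel',d.round(1),'turn',round(-dy/5,2),'now',np.round(s['tool_pos'],4),np.round([r,p,np.degrees(ya)],3),'t',s['time'],'F',np.round(s['contact_force'],1),'open',s['opening'],s['grip_force'])
E
python3 - <<'E'
from h import *
go(.55,-.20,.28,92)
c=load('scene0')
for n,uv,z in [('bigpin',(438,170),.09),('big edge',(325,200),.02),('big edge',(425,208),.02)]: print(n,atz(c,uv,z).round(3))
E
```

```text
travel [ 429.1 -126.9   11.9] turn -13.83 now [ 0.2038 -0.4836  0.2917] [-3.141 -0.    22.85 ] t 0.15 F [ 0.1  0.1 -0.2] open 0.09189590950419725 0.0
bigpin [0.233 0.351 0.09 ]
big edge [0.389 0.128 0.02 ]
big edge [0.299 0.354 0.02 ]
```

```bash
R='[430,-127,12]'; python3 -m inch '{"travel":[[430,-127,12],[430,-127,12],[430,-127,12],[430,-127,12],[430,-127,12],[430,-127,12],[430,-127,12],[430,-127,12],[430,-127,12],[430,-127,12],[430,-127,12]],"turn":[-13.8,-13.8,-13.8,-13.8,-13.8,-13.8,-13.8,-13.8,-13.8,-13.8,-13.8],"claw":[-1,-1,-1,-1,-1,-1,-1,-1,-1,-1,-1]}'
python3 - <<'E'
from h import *
c=snap('wrist','w_case')
P=np.c_[(rz(.0347)[:2,:2]@MOD.T).T+[.5632,-.1969],[.037]*3]
print(proj(c,P).round(1).tolist()); go(.4814,.3158,.2,120)
E
```

```text
time: 1.25
tool_pos: [0.5511, -0.1988, 0.2795]
tool_rot: [-3.14, -0.0, 1.605]
contact_force: [-0.1, -0.4, -0.2]
opening: 0.0918
grip_force: 0.0
[[317.6, 144.7], [273.6, 144.8], [295.0, 222.5]]
travel [517.6 -52.   79.8] turn -5.62 now [ 0.5505 -0.1998  0.2797] [-3.14  -0.    91.882] t 1.3 F [-0.  -1.   0.2] open 0.09220632760662473 0.0
```

View pics/w_case.png

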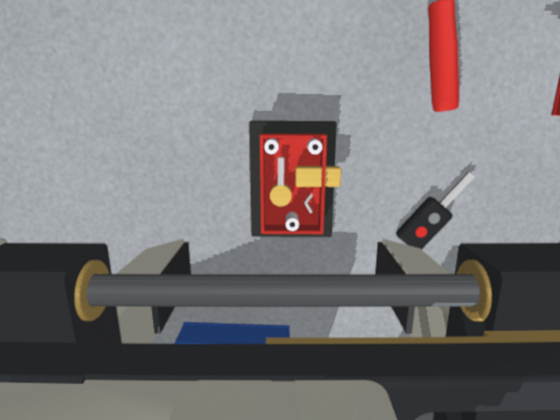

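The wrist picture shows the posts at (315,147), (271,147) and (292,224), 2–3 px from the prediction. I'll refine the centres by threshold and go to the pin.

```bash
cat >> h.py <<'E'
def ring(c,uv,r=10,t=150):
    im=np.asarray(c['pixels']).astype(int); u,v=map(int,uv); s=im[v-r:v+r+1,u-r:u+r+1]
    m=(s.min(2)>t).astype(np.uint8); n,l,st,ce=cv2.connectedComponentsWithStats(m); i=1+np.argmax(st[1:,4]); x,y,w,h,a=st[i]
    return np.array([u-r+x+(w-1)/2,v-r+y+(h-1)/2]),(w,h,a)
E
python3 - <<'E'
from h import *
c=load('w_case'); U=[ring(c,p) for p in [(315,147),(271,147),(292,224)]]; print(U)
print(fit([atz(c,u[0],.037) for u in U]))
E
python3 -m inch '{"travel":[[518,-52,60],[518,-52,60],[518,-52,60],[518,-52,60],[518,-52,60],[518,-52,60],[518,-52,60],[518,-52,60],[518,-52,60],[518,-52,60],[518,-52,60],[518,-52,60]],"turn":[-5.6,-5.6,-5.6,-5.6,-5.6,-5.6,-5.6,-5.6,-5.6,-5.6,-5.6,-5.6],"claw":[-1,-1,-1,-1,-1,-1,-1,-0.2,-0.2,-0.2,-0.2,-0.2]}' 20
python3 - <<'E'
from h import *
c=snap('wrist','w_pin'); go(.4814,.3158,.109,120)
print(proj(c,[[.4814,.3158,.0735],[.5024,.279,.05]]))
E
```

```text
[(array([314.5, 146.5]), (np.int32(14), np.int32(14), np.int32(141))), (array([271., 146.]), (np.int32(15), np.int32(15), np.int32(143))), (array([292., 224.]), (np.int32(13), np.int32(13), np.int32(120)))]
(array([ 0.56035171, -0.19848126]), np.float64(0.02843219698242018), array([[ 2.26499274e-04,  1.18246746e-04],
       [-1.43086081e-04, -1.94074655e-04],
       [-8.34131933e-05,  7.58279089e-05]]))
time: 2.5
tool_pos: [0.4815, 0.3175, 0.2197]
tool_rot: [-3.141, -0.0, 2.093]
contact_force: [-0.3, -0.9, -0.2]
opening: 0.0574
grip_force: 0.0
travel [  0.3  -0.5 111. ] turn -0.02 now [0.482  0.3159 0.22  ] [ -3.141   0.    119.885] t 2.55 F [-0.2 -0.   0. ] open 0.05591414109281933 0.0
[[281.61422251 215.64466578]
 [281.63481422 257.10745955]]
```

View pics/w_pin.png

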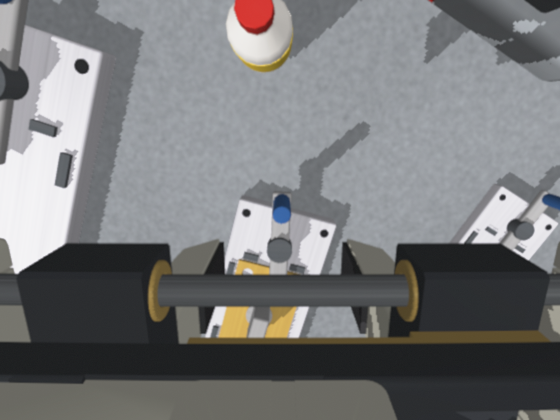

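The pin top is at (283,215), against a prediction of (281.6,215.6). The fingers straddle it and the oil bottle is clear. Next I descend and pinch.

```bash
python3 -m inch '{"travel":[[1,-1,50],[1,-1,90],[1,-1,111],[1,-1,111],[1,-1,111],[1,-1,111],[1,-1,111],[1,-1,111],[1,-1,111]],"turn":[0,0,0,0,0,0,0,0,0],"claw":[-0.2,-0.2,-0.2,-0.2,1,1,1,1,1]}' 20
python3 - <<'E'
from h import *
s=robot.observe()
# arc about pivot, tool-frame offsets for d-joint steps; tool x radial
piv=np.array([.5024,.279]); p=s['tool_pos'][:2]; ya=s['tool_rot'][2]
print('radial',(p-piv).round(4),np.linalg.norm(p-piv),np.degrees(np.arctan2(*(p-piv)[::-1])))
X=np.array([np.cos(ya),np.sin(ya)]);Y=np.array([np.sin(ya),-np.cos(ya)])
th0=np.arctan2(*(p-piv)[::-1])
for d in range(8,81,8):
    a=th0+np.radians(d); q=piv+.043*np.array([np.cos(a),np.sin(a)])-p; print(d,(q@X*1000).round(1),(q@Y*1000).round(1),-d/5)
go(*s['tool_pos'],120)
E
```

```text
time: 3.45
tool_pos: [0.481, 0.3167, 0.1099]
tool_rot: [3.14, 0.0, 2.092]
contact_force: [0.2, 0.9, 0.2]
opening: 0.0195
grip_force: 0.0
radial [-0.0214  0.0377] 0.04341202929149502 119.60278690364713
8 -0.8 -6.0 -1.6
16 -2.0 -11.9 -3.2
24 -4.1 -17.5 -4.8
32 -6.8 -22.8 -6.4
40 -10.3 -27.7 -8.0
48 -14.5 -32.0 -9.6
56 -19.2 -35.7 -11.2
64 -24.4 -38.8 -12.8
72 -29.9 -41.0 -14.4
80 -35.8 -42.5 -16.0
travel [0. 0. 0.] turn -0.03 now [0.481  0.3167 0.1099] [  3.14   0.   119.86] t 3.45 F [0.2 0.9 0.2] open 0.019524512010372645 0.0
```

```bash
python3 -m inch '{"travel":[[0,0,0],[0,0,0],[-1,-6,0],[-2,-12,0],[-4,-17.5,0],[-7,-23,0],[-10,-28,0],[-14.5,-32,0],[-19,-36,0],[-24.5,-39,0],[-30,-41,0],[-32,-41.5,0]],"turn":[0,0,-1.6,-3.2,-4.8,-6.4,-8,-9.6,-11.2,-12.8,-14.4,-15],"claw":[1,1,1,1,1,1,1,1,1,1,1,1]}'
python3 -c "
from h import *
go(.4607,.2686,.109,194)
snap('scene','s1')"
```

```text
time: 4.65
tool_pos: [0.4583, 0.2681, 0.1095]
tool_rot: [3.141, -0.005, -2.878]
contact_force: [-11.5, 2.1, 10.7]
opening: 0.0139
grip_force: 20.0
travel [-2.4 -0.2  0.4] turn 0.22 now [0.4583 0.2681 0.1095] [ 3.14100e+00 -5.00000e-03 -1.64885e+02] t 4.65 F [-11.5   2.1  10.7] open 0.013933117732807036 20.000580847263336
```

```bash
python3 -m inch '{"travel":[[-2,0,0],[-2,0,0],[-2,0,0],[-2,0,-40],[-2,0,-90],[-2,0,-140],[-2,0,-170]],"turn":[0,0,0,0,0,0,0],"claw":[-0.4,-0.4,-0.4,-0.4,-0.4,-0.4,-0.4]}'
python3 -c "
from h import *
go(.5227,.2078,.28,105.9)"
```

```text
time: 5.4
tool_pos: [0.4635, 0.269, 0.2831]
tool_rot: [3.141, 0.005, -2.883]
contact_force: [0.3, 0.8, -0.1]
opening: 0.0626
grip_force: 0.0
travel [-41.6 -74.3   3.3] turn 17.79 now [0.4635 0.269  0.2831] [ 3.14100e+00  5.00000e-03 -1.65163e+02] t 5.4 F [ 0.3  0.8 -0.1] open 0.06257263259740875 0.0
```

```bash
python3 -m inch '{"travel":[[-42,-74,10],[-42,-74,10],[-42,-74,10],[-42,-74,10],[-42,-74,10],[-42,-74,10],[-42,-74,10],[-42,-74,10],[-42,-74,10],[-42,-74,10],[-42,-74,10],[-42,-74,10]],"turn":[17.8,17.8,17.8,17.8,17.8,17.8,17.8,17.8,17.8,17.8,17.8,17.8],"claw":[-0.4,-0.4,-0.4,-0.4,-0.4,-0.4,-0.4,-0.4,-0.4,-0.4,-0.4,-0.4]}'
python3 - <<'E'
from h import *
c=snap('wrist','w_plate')
T=rz(.278); o=np.array([.5227,.2078,0])
P=[[.021,.039,.022],[-.021,.039,.022],[0,-.039,.022],[0,0,.056]]
print(proj(c,[T@p+o for p in P]).round(1)); go(.5227,.2078,.093,105.9)
E
```

```text
time: 6.6
tool_pos: [0.5223, 0.2079, 0.269]
tool_rot: [-3.141, 0.0, 1.847]
contact_force: [0.1, 0.1, 0.2]
opening: 0.0641
grip_force: 0.0
[[304.5 145.9]
 [261.2 146.1]
 [283.2 222.6]
 [283.1 193.1]]
travel [ -0.2   0.4 176. ] turn 0.0 now [0.5223 0.2079 0.269 ] [ -3.141   0.    105.924] t 6.65 F [0.2 0.1 0.2] open 0.06429481247204981 0.0
```

View pics/w_plate.png

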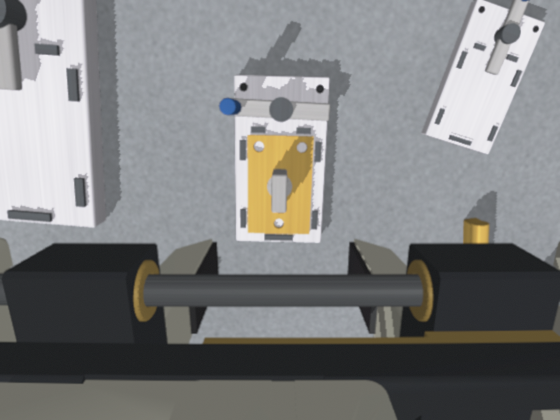

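The clamp now stands across the jig, so the plate is free. The bar top is at (279,192) against a prediction of (283,193), the same bias of about 3 px that the case view showed. I'll take half the shift, descend and grip gently.

```bash
python3 -m inch '{"travel":[[0,-1.5,50],[0,-1.5,100],[0,-1.5,140],[0,-1.5,165],[0,-1.5,176],[0,-1.5,176],[0,-1.5,176],[0,-1.5,176],[0,-1.5,176],[0,-1.5,176],[0,-1.5,176],[0,-1.5,176]],"turn":[0,0,0,0,0,0,0,0,0,0,0,0],"claw":[-0.4,-0.4,-0.4,-0.4,-0.4,0.2,0.6,1,1,1,1,1]}' 12
python3 -m inch '{"travel":[[0,0,0],[0,0,0]],"turn":[0,0],"claw":[1,1]}' 40
python3 -c "
from h import *
go(.5227,.2078,.093,105.9)"
```

```text
time: 7.85
tool_pos: [0.5205, 0.2075, 0.0934]
tool_rot: [-3.141, 0.0, 1.847]
contact_force: [-1.9, -0.8, 4.3]
opening: 0.0138
grip_force: 12.0
time: 8.05
tool_pos: [0.5205, 0.2074, 0.0934]
tool_rot: [-3.141, 0.0, 1.847]
contact_force: [-3.3, -1.5, 5.7]
opening: 0.0137
grip_force: 40.0
travel [-0.2  2.2  0.4] turn -0.02 now [0.5205 0.2074 0.0934] [ -3.141   0.    105.824] t 8.05 F [-3.3 -1.5  5.7] open 0.01373019231639591 39.958664774894714
```

```bash
python3 -m inch '{"travel":[[0,0,-5],[0,0,-15],[0,0,-35],[0,0,-65],[0,0,-95],[0,0,-120],[0,0,-130],[0,0,-130]],"turn":[0,0,0,0,0,0,0,0],"claw":[1,1,1,1,1,1,1,1]}'
python3 - <<'E'
from h import *
c=snap('wrist','w_lift'); s=robot.observe(); go(.5615,-.1975,.22,91.8)
ya=s['tool_rot'][2]; T=rz(ya-np.pi/2); t=s['tool_pos']; zb=t[2]-.047-.026
P=[[.021,.039,.004],[-.021,.039,.004],[0,-.039,.004],[0,0,.038]]
print(proj(c,[T@p+[t[0],t[1],zb] for p in P]).round(1))
E
```

```text
time: 8.85
tool_pos: [0.5213, 0.2078, 0.2247]
tool_rot: [3.138, 0.0, 1.848]
contact_force: [-0.1, 0.1, -3.2]
opening: 0.0137
grip_force: 39.9
travel [-400.8  -71.4    3.1] turn 2.81 now [0.5207 0.2076 0.2231] [  3.141   0.    105.858] t 8.9 F [-0.5  0.8 -1.9] open 0.013528403499428614 39.94942545890808
[[324.9 179.9]
 [236.9 180.2]
 [281.4 323.2]
 [281.2 288.9]]
```

View pics/w_lift.png

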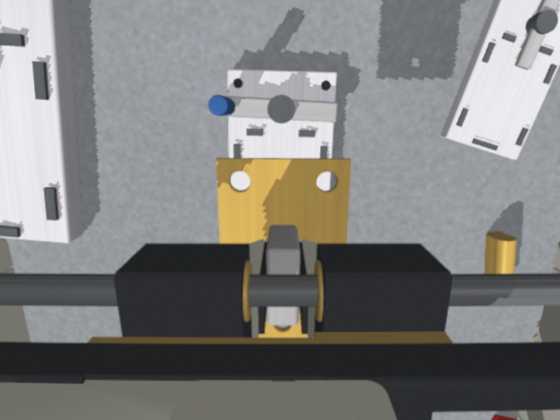

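The plate is held square and level, with its two front holes at (240,181) and (326,181), as predicted. Next I carry it above the case, still high.

```bash
python3 -m inch '{"travel":[[-20,-4,3],[-60,-11,3],[-105,-19,3],[-150,-27,3],[-195,-35,3],[-240,-43,3],[-285,-51,3],[-330,-59,3],[-365,-65,3],[-390,-69,3],[-401,-71,3],[-401,-71,3]],"turn":[0.2,0.5,0.8,1.1,1.4,1.7,2,2.3,2.6,2.8,2.8,2.8],"claw":[1,1,1,1,1,1,1,1,1,1,1,1]}'
python3 -m inch '{"travel":[[0,0,15],[0,0,35],[0,0,50],[0,0,60],[0,0,60]],"turn":[0,0,0,0,0],"claw":[1,1,1,1,1]}'
python3 - <<'E'
from h import *
c=snap('wrist','w_over'); snap('scene','s_over'); snap('side','side_over'); go(.5615,-.1975,.1224,91.8)
a=cv2.imread('pics/w_over.png')[120:360,160:400]; b=cv2.imread('pics/s_over.png')[110:260,100:250]
o=np.zeros((560,800,3),np.uint8); o[:560,:]=0
o[:400,:400]=cv2.resize(a,(400,400),interpolation=3); o[:400,400:]=cv2.resize(b,(400,400),interpolation=3)
cv2.imwrite('pics/over.png',o[:400])
E
```

```text
time: 10.1
tool_pos: [0.5615, -0.1984, 0.2186]
tool_rot: [-3.139, -0.001, 1.602]
contact_force: [-0.2, 0.1, -2.9]
opening: 0.0139
grip_force: 39.9
time: 10.6
tool_pos: [0.5613, -0.1959, 0.1586]
tool_rot: [-3.138, -0.002, 1.605]
contact_force: [0.9, -0.4, -2.0]
opening: 0.0138
grip_force: 39.9
travel [-0.2 -1.  38.5] turn 0.02 now [ 0.5624 -0.1972  0.1609] [3.1410e+00 1.0000e-03 9.1891e+01] t 10.75 F [ 0.   0.7 -2.5] open 0.013950074440312479 39.949570298194885
```

View pics/over.png

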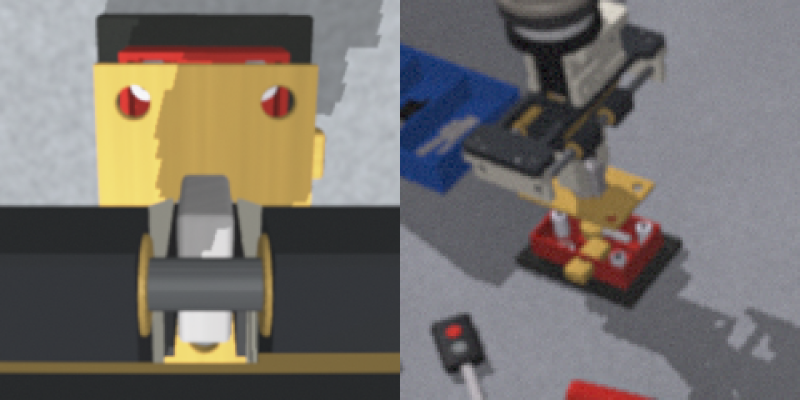

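The wrist crop shows white post tops partly visible in both front plate holes, displaced mainly by the height gap. The scene crop shows the plate level above the case. I'll go down to just above final height and measure there.

```bash
python3 -m inch '{"travel":[[0,0,10],[0,0,20],[0,0,30],[0,0,36],[0,0,36]],"turn":[0,0,0,0,0],"claw":[1,1,1,1,1]}'
python3 - <<'E'
from h import *
c=snap('wrist','w_f'); snap('scene','s_f'); snap('side','side_f'); go(.5615,-.1975,.1224,91.8)
W=cv2.imread('pics/w_f.png'); S=cv2.imread('pics/s_f.png'); D=cv2.imread('pics/side_f.png')
o=np.zeros((600,800,3),np.uint8)
o[:300]=cv2.resize(W[145:220,180:380],(800,300),interpolation=2)
o[300:,:400]=cv2.resize(S[165:225,140:220],(400,300),interpolation=2); o[300:,400:]=cv2.resize(D[165:210,265:325],(400,300),interpolation=2)
cv2.imwrite('pics/f.png',o)
E
```

```text
time: 11.25
tool_pos: [0.5614, -0.1974, 0.1228]
tool_rot: [-3.139, -0.001, 1.603]
contact_force: [-0.1, 0.2, -2.1]
opening: 0.0136
grip_force: 39.9
travel [ 0.3 -0.7  2. ] turn 0.01 now [ 0.5622 -0.1978  0.1244] [ 3.141  0.    91.843] t 11.4 F [ 0.5 -0.8 -2.5] open 0.01383846962828139 39.949488043785095
```

View pics/f.png

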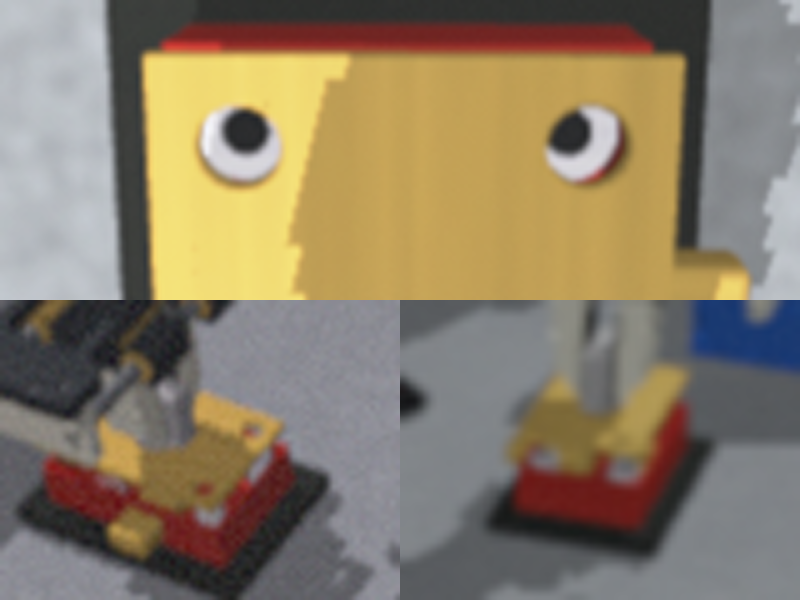

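In the wrist view both dark threads show inside their holes. The left hole is centred at (240,181.3) with its thread at (241.3,177.8). The right hole is centred at (326.8,181.3) with its thread at (322.8,178). I'll work out the residual.

Run:
```python
from h import *
c=load('w_f'); zt=.049+.004
H=[atz(c,p,zt)[:2] for p in [(326.75,181.25),(240,181.25)]]; Q=[atz(c,p,.037)[:2] for p in [(322.75,178),(241.25,177.75)]]
ya=np.radians(91.84); X=np.array([np.cos(ya),np.sin(ya)]);Y=np.array([np.sin(ya),-np.cos(ya)])
print('sep',np.linalg.norm(H[0]-H[1]),np.linalg.norm(Q[0]-Q[1]))
for h,q in zip(H,Q): d=(q-h)*1000; print('post-hole along tool x,y',d@X,d@Y)
ang=lambda A:np.degrees(np.arctan2(*(A[0]-A[1])[::-1]))
print(ang(H),ang(Q),'yaw err',ang(Q)-ang(H))
# case pose from posts seen earlier, all cameras relative
```

```text
sep 0.04121677876659562 0.0424404755029708
post-hole along tool x,y -1.3731956525386102 -0.09244935308586176
post-hole along tool x,y -1.2375796756543158 -1.3156559887888404
1.7199187153171585 1.540294563480542 yaw err -0.1796241518366164
```

```bash
cat >> h.py <<'E'
def comp(m,uv,rng):
    n,l,st,ce=cv2.connectedComponentsWithStats(m.astype(np.uint8),connectivity=4); b=None
    for i in range(1,n):
        if rng[0]<=st[i,4]<=rng[1]:
            d=np.hypot(*(ce[i]-uv)); 
            if b is None or d<b[0]: b=(d,ce[i],st[i])
    return b
def front(c):
    im=np.ascontiguousarray(c['pixels']); s=8
    big=cv2.resize(im[140:230,170:390],None,fx=s,fy=s,interpolation=cv2.INTER_CUBIC); hsv=cv2.cvtColor(big,cv2.COLOR_RGB2HSV).astype(int)
    gold=(hsv[...,0]>15)&(hsv[...,0]<32)&(hsv[...,1]>90)&(hsv[...,2]>110)
    red=((hsv[...,0]<7)|(hsv[...,0]>173))&(hsv[...,1]>150)
    dark=(big.max(2)<105)
    f=lambda p:(np.asarray(p)+.5)/s-.5+[170,140]
    return big,gold,red,dark,f,s
E
python3 - <<'E'
from h import *
c=load('w_f'); big,gold,red,dark,f,s=front(c)
for nm,uv in [('R',(326.75,181.25)),('L',(240,181.25))]:
    q=((np.array(uv)-[170,140]+.5)*s-.5)
    h=comp(~gold,q,(15000//2,60000)); d=comp(dark,q,(1500,12000))
    print(nm,'hole',f(h[1]).round(2),h[2][2:]/s if h else None,'bbox',f(h[2][:2]+h[2][2:4]/2),'thread',f(d[1]).round(2),'bbox c',f(d[2][:2]+d[2][2:4]/2),d[2][2:4]/s)
for v in (156,160,165,190,200):
    r=int((v-140+.5)*s); x=np.where(gold[r])[0]; x=x[x<210*s]; print('gold row',v,f([x.min(),r])[0].round(2),f([x.max(),r])[0].round(2))
for u in (230,260,283,300,330):
    k=int((u-170+.5)*s); y=np.where(gold[:,k])[0]; r=np.where(red[:90*s//4+60,k])[0]; print('col',u,'gold top',f([k,y.min()])[1].round(2),'red',[f([k,t])[1].round(2) for t in (r.min(),r.max())] if len(r) else None)
for v in np.arange(151,158,.5):
    r=int((v-140+.5)*s); x=np.where(red[r])[0]; print('red row',v,[f([t,r])[0].round(2) for t in (x.min(),x.max())] if len(x) else None)
E
```

```text
R hole [326.18 180.78] [  20.375   20.125 2458.625] bbox [326.    180.625] thread [322.19 178.02] bbox c [322.     177.6875] [10.125 10.5  ]
L hole [239.59 180.63] [  20.75    19.375 2492.625] bbox [239.8125 180.5   ] thread [240.94 177.36] bbox c [241.0625 177.4375] [11.  10.5]Traceback (most recent call last):
  File "<stdin>", line 8, in <module>
    return umr_minimum(a, axis, None, out, keepdims, initial, where)
ValueError: zero-size array to reduction operation minimum which has no identity
```

```bash
python3 -m inch '{"travel":[[-0.5,-0.4,0],[-0.8,-0.8,0],[-0.8,-0.8,0]],"turn":[0,0,0],"claw":[1,1,1]}'
cat > m.py <<'E'
from h import *
import scipy.ndimage as nd
fr=[robot.read_camera('wrist') for _ in range(4)]; c=dict(fr[0]); c['pixels']=np.mean([np.asarray(x['pixels'],float) for x in fr],0).round().astype(np.uint8); pickle.dump(c,open('pics/avg.pkl','wb'))
zs=[];
for _ in range(1): zs.append(robot.observe()['tool_pos'])
print('tool',zs, 'camz',[np.round(np.array(x['cam_to_world'])[2,3],4) for x in fr])
big,gold,red,dark,f,s=front(c)
g=big.astype(float)
for nm,uv in [('R',(326.5,181)),('L',(240,181))]:
    q=((np.array(uv)-[170,140]+.5)*s-.5)
    h=comp(~gold,q,(7500,60000)); d=comp(dark,q,(1500,12000))
    for k,z in(('hole',h),('thread',d)):
        if z: print(nm,k,'cen',f(z[1]).round(2),'bbox',f(z[2][:2]+z[2][2:4]/2).round(2),(z[2][2:4]/s).round(2))
for v in (156,160,165,192,198):
    r=int((v-140+.5)*s); x=np.where(gold[r])[0]; x=x[x<190*s]
    if len(x): a,b=f([x.min(),r])[0],f([x.max(),r])[0]; print('plate row',v,a.round(2),b.round(2),'w',(b-a+1/s).round(2))
k=int((283-170+.5)*s); y=np.where(gold[:,k])[0]; print('gold top',f([k,y.min()])[1] if len(y) else None)
cv2.imwrite('pics/avgcrop.png',cv2.resize(c['pixels'][140:230,180:380],(800,360),interpolation=2)[:,:,::-1])
E
python3 m.py
```

```text
time: 11.7
tool_pos: [0.5612, -0.1986, 0.1245]
tool_rot: [3.141, 0.0, 1.603]
contact_force: [1.0, 0.8, -2.2]
opening: 0.0138
grip_force: 39.9
tool [array([ 0.56122403, -0.19843894,  0.12429702])] camz [np.float64(0.2166), np.float64(0.2165), np.float64(0.2165), np.float64(0.2164)]
R hole cen [326.08 180.76] bbox [325.88 180.62] [20.38 19.88]
R thread cen [322.36 176.13] bbox [321.94 175.94] [9.25 8.25]
L hole cen [239.69 180.62] bbox [239.88 181.  ] [20.62 18.38]
L thread cen [240.76 175.67] bbox [241.06 175.88] [10.75  7.88]
plate row 160 214.69 350.94 w 136.38
plate row 165 214.94 350.69 w 135.88
plate row 192 216.06 349.06 w 133.12
plate row 198 216.31 348.94 w 132.75
gold top 158.1875
```

```bash
python3 -m inch '{"travel":[[-0.2,-0.8,1.5],[-0.2,-0.8,1.5],[-0.2,-0.8,1.5],[-0.2,-0.8,1.5]],"turn":[0,0,0,0],"claw":[1,1,1,1]}'
python3 m.py
python3 - <<'E'
from h import *
c=load('avg')
for zt in (.051,.049):
  for uv in [(326.7,181.3),(239.5,181.3)]:
    p=atz(c,uv,zt); print(zt,'aligned thread expected at',proj(c,[p[0],p[1],.037]).round(2), 'px/mm',350/1000/(.2165-.037)*1)
a=cv2.resize(c['pixels'][140:215,220:345],(800,480),interpolation=2)[:,:,::-1]; cv2.imwrite('pics/last.png',a)
E
```

```text
time: 12.3
tool_pos: [0.5604, -0.1987, 0.1227]
tool_rot: [3.142, 0.0, 1.603]
contact_force: [-0.1, -0.1, -2.7]
opening: 0.0137
grip_force: 39.9
tool [array([ 0.56043085, -0.19869318,  0.12275407])] camz [np.float64(0.2148), np.float64(0.2148), np.float64(0.2148), np.float64(0.2148)]
R hole cen [326.13 180.78] bbox [325.94 180.75] [20.5  19.62]
R thread cen [323.73 176.05] bbox [323.44 176.  ] [10.5   8.62]
L hole cen [239.72 180.62] bbox [240.   180.62] [20.38 19.12]
L thread cen [241.78 176.01] bbox [242.25 176.06] [10.62  8.25]
plate row 160 214.69 350.94 w 136.38
plate row 165 214.94 350.69 w 135.88
plate row 192 216.06 349.06 w 133.12
plate row 198 216.31 348.94 w 132.75
gold top 158.0625
0.051 aligned thread expected at [[323.36 176.14]] px/mm 1.9498607242339832
0.051 aligned thread expected at [[242.71 176.14]] px/mm 1.9498607242339832
0.049 aligned thread expected at [[323.84 176.88]] px/mm 1.9498607242339832
0.049 aligned thread expected at [[242.25 176.88]] px/mm 1.9498607242339832
```

View pics/last.png

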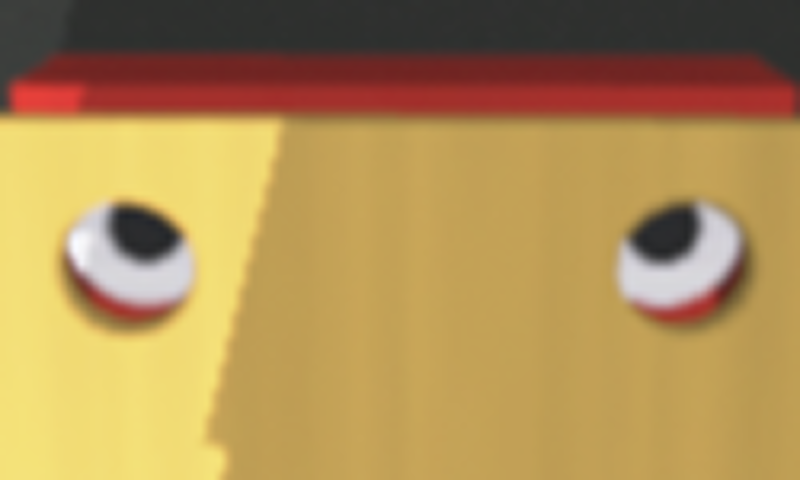

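Run:
```python
from h import *
c=load('avg')
for zt in (.0503,.0513,.0525):
    p=atz(c,(283,158.06),zt); q=proj(c,[p[0],p[1],.034])[0]
    a=atz(c,(283,153.3),.034); r=atz(c,(326.7,181.3),zt); e=proj(c,[r[0],r[1],.037])[0]
    X=np.array([np.cos(1.603),np.sin(1.603)])
    print(zt,'rim row exp',q.round(2),'case edge - plate edge (tool x mm)',((a-p)[:2]@X*1000).round(2),'thread row exp',e.round(2))
```

```text
0.0503 rim row exp [282.94 154.09] case edge - plate edge (tool x mm) 0.41 thread row exp [323.53 176.4 ]
0.0513 rim row exp [282.93 153.84] case edge - plate edge (tool x mm) 0.28 thread row exp [323.29 176.03]
0.0525 rim row exp [282.93 153.55] case edge - plate edge (tool x mm) 0.13 thread row exp [323.   175.58]
```

```bash
python3 -m inch '{"travel":[[0.5,0,0.5],[0.5,0,0.5],[0.5,0,0.5],[0.5,0,0.5],[0.5,0,0.5]],"turn":[0,0,0,0,0],"claw":[1,1,1,1,1]}'
python3 m.py | grep -v plate
python3 - <<'E'
from h import *
# third hole: scene view, clamp check
c=load('s1'); s=robot.observe(); print(s['tool_pos'],s['tool_rot'],s['contact_force'],s['grip_force'],s['time'])
E
```

```text
time: 13.0
tool_pos: [0.5604, -0.1982, 0.1222]
tool_rot: [3.142, 0.0, 1.603]
contact_force: [0.5, -0.2, -1.0]
opening: 0.0137
grip_force: 39.9
tool [array([ 0.56041061, -0.19816184,  0.12224382])] camz [np.float64(0.2143), np.float64(0.2143), np.float64(0.2143), np.float64(0.2143)]
R hole cen [326.18 180.79] bbox [326.06 180.69] [20.75 20.  ]
R thread cen [323.68 176.67] bbox [323.38 176.5 ] [10.88  9.62]
L hole cen [239.73 180.65] bbox [240.06 180.56] [20.25 19.5 ]
L thread cen [241.91 176.63] bbox [242.31 176.62] [11.    9.12]
gold top 158.0625
[ 0.56041061 -0.19816184  0.12224382] [3.14150823e+00 1.08558107e-04 1.60304871e+00] [-0.34199828  0.32429973 -2.24771349] 39.949690103530884 13.2
```

The plate is aligned, level and about 1 cm above the posts, with a steady grip and no contact force beyond the plate's weight.

```bash
python3 -c "
from cell import robot
print(robot.hand_in())"
```

```text
the job is handed in; nothing more can be done
None
```

I handed the job in at about 13 s: the clamp is swung to about 1.53 rad, and the arm holds the plate level, by my estimate about 1 cm above the case posts. By wrist camera, both two-hole-end holes are over their threads to within about 1 mm; the gripper hid the third hole, so its alignment follows from the plate's geometry and was not seen.

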